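# Crank a garlic specimen under the viewer

## Task

Stand the garlic head upright in the white saucer of the crank stage's carriage. Then swing the folded red ball-ended crank handle up out of the handwheel until its spring catch snaps over and holds it, and only then crank the wheel clockwise until the garlic stands centred under the black eyepiece of the viewer. Leave the handle latched upright and do not shift the vial or the roll of tape.

Things in the scene. Friction and masses are not known exactly. Their poses are not given: they have to be found in the camera images.
- garlic: White garlic head, 46 mm across at its widest (19 mm above its foot), 56 mm tall with its stalk (solid bulb 40 mm), flat foot 29 mm across, about 40 g. Origin at the centre of its foot, z up its stalk. It starts standing alone on the table, right of the stage's near end; the other garlic heads lie in a heap at the back left beside the microscope.
- saucer (a point): Centre of the floor of the round white saucer on the black carriage (76 x 74 mm), 36 mm above the table. The saucer is 40 mm across inside, its rim 5 mm high and 5 mm wide; the garlic's foot stands in it with about 4 mm of play all round. y points along the track away from the handwheel, z up.
- carriage (a joint): Travel of the carriage along the track, in m: 0 at the start, near the handwheel, growing towards the far end (at most 0.165). It is driven by the handwheel only: 75 mm for each full turn; pushing it by hand does not serve.
- wheel_axis (a point): Point on the handwheel's vertical axis, 78 mm above the table; fixed to the base. The wheel is at the stage's end near the robot. y points along the track to the far end (away from the robot), x across it (to the robot's right), z up. The wheel (black rim 81 mm across, rim and hub under 56 mm high) lies flat on a white gearbox 100 x 100 mm, 42 mm high. Base plate 110 mm wide, y from -60 to 345 mm.
- crank_wheel (a joint): Turn of the handwheel in rad, 0 at the start, growing clockwise seen from above (carriage moves away from the wheel); 2 pi moves it 75 mm. Takes about 4 N at the crank; stays where left. While the handle is folded, a yellow tooth under its pivot stands in a yellow slotted keeper and locks the wheel (few hundredths of a rad of play) until the handle is nearly upright.
- crank_pivot (a point): Pivot of the folding handle on the wheel's arm, 48 mm from the wheel's axis, 78 mm above the table; turns with the wheel. At the start it lies to the robot's left of the wheel's axis (-x of wheel_axis).
- crank_grip (a point): Centre of the red ball knob (25 mm across) at the end of the folding handle, 58 mm from the pivot; between ball and pivot runs a red neck 13 to 15 mm thick. Ball and neck spin freely about the handle's length. Folded, the handle lies level from the pivot over the hub, its axis 78 mm above the table. x points along the handle away from the pivot.
- crank_handle (a joint): Angle of the handle in rad: 0 folded flat over the wheel, about 1.54 to 1.64 (end stop) once latched upright. Its stiff hinge lets it stay at any angle where it is left; it is level and tangential to the wheel, so the ball moves up and outward from the wheel's axis. It swings with 1 to 2 N at the ball, 2 to 4 N near the top, and must be pushed past 1.56 until the catch snaps.
- crank_catch (a joint): Sprung steel catch with a yellow tab at the outer end of the wheel's arm, 12 to 29 mm outside the pivot, its top 92 mm above the table; in m, 0 at rest, pushed outward by up to 0.006 while the handle's nub passes; back at 0 when the nub has snapped under it.
- view_point (a point): Centre of the lower end of the black eyepiece held by the viewer over the track, 112 mm above the table, 38 mm wide; the eyepiece's top is at 162 mm. Its column (175 mm high) stands 100 mm to the right of this point (x of wheel_axis). Its place along the track varies: 120 to 150 mm beyond the saucer's first place.
- vial: Bystander: glass vial with a black cap, 27 mm across, 64 mm tall, origin at its foot.
- tape: Bystander: roll of masking tape lying flat, 96 mm across, 25 mm high, origin at its foot.
Not all that is in view belongs to the job. What is shaped like the garlic but pink is not meant.

How it is judged:
By the outcome, as a careful person would: the job done as asked, in the order asked, and still so for the second after the job is handed in, with the robot touching nothing.
It also fails if it takes over 72 s, if anything falls off the work surface, if the arm or the gripper's body presses on something with over 40 N, if the wrist force passes 120 N, or if a joint passes its speed limit or range.

## Robot

A 7-joint arm with a two-finger parallel gripper is mounted at the origin on a cart in front of the work surface, level with it; the furniture and walls round the work are solid. World frame = base frame: x ahead of the robot, y to its left, z up, the work surface at z = 0. Lengths are in m, angles in rad, forces in N, time in s.
With the tool pointing down it reaches from about 0.425 to 1.025 m from the base axis. Payload 3.6 kg.
Tool frame: the origin (TCP) lies on the centre line of the jaws, within the pads' length; the fingertips stand 8 mm ahead of it and the grasp point (between the pads) lies 11 mm behind it; z points along the fingers, x is the direction in which the jaws open and shut, and the axes are right-handed (so a half turn about z gives the same grasp; the last joint's range is limited). The gripper opens to 85 mm and grips with 20 to 120 N. Pads are 22 mm wide; open, the fingers measure 114 mm over their backs; the gripper's body (76 mm by 85 mm) begins 54 mm behind the grasp point. The pads swing forward as they close: fully open they stand 13 mm farther back than shut.
Start: joints at [1.109, 0.591, 0.048, 1.609, -0.033, 0.943, -0.034], TCP at [0.261, -0.677, 0.239] pointing down, gripper open.
Joint ranges: [-2.69, 2.69], [-0.47, 2.24], [-1.27, 1.36], [0.19, 2.51], [-1.53, 4.68], [0.08, 2.07], [-3.09, 3.09]. Speed limits (rad/s): [2.57, 2.57, 3.14, 3.14, 3.14, 3.14, 3.14].

## Interface

Orientations are given as [roll, pitch, yaw] about the fixed x, y, z axes, in that order (R = Rz(yaw) Ry(pitch) Rx(roll)).
In Python, from workcell import arm gives the robot as it stands. The module is installed in compiled form; this text tells all that it offers. Calls block until the motion is done:
- arm.movep(position, orientation): joint-space move of the TCP to a pose.
- arm.move_straight(position, ori=None, v=0.15): straight line of the TCP; ori=None keeps the orientation; v is the mean speed in m/s.
- arm.goto_joints(angles): joint-space move.
- arm.let_go() and arm.gripper_close(squeeze=None): open the fingers fully, or close them until they stop; squeeze is the grip in N (None keeps the last).
- arm.wait(seconds).
- arm.ik(position, orientation): joint angles nearest the present ones, or None.
- arm.state(): the state.
- arm.get_image(name): name is "scene" or "top"; returns a dict with "image" (384x512x3 uint8, red, green, blue), "range_z" (384x512 float32, m along the optical axis (not along the pixel's ray), 0 where there is no reading), "mtx" (3x3 intrinsics, pixels), "k1" (the pictures are not rectified: a ray, as slopes to the right and down, at radius r is drawn at 1 + k1 r^2 times it, then the intrinsics apply), "origin" and "attitude" of the camera in the world. Camera axes: x right, y down, z forward; pixel columns grow to the right and rows downward; lengths in m; the calibration is good to about 2 mm. A picture is of the moment at which its call begins.
A pose or a line that the arm cannot do raises arm.MotionError and nothing moves.
- arm.job_done(): hands the job in, once; it reports no verdict.
The state is a dict: "clock": time; "joints": joint angles; "joint_vel": joint speeds; "joint_efforts": joint torques, N m; "eef_pos": TCP position; "orientation": TCP orientation; "wrist_force": force on the tool from outside, world axes, zero at the start; "wrist_torque": the same for the moment, N m; "width": finger opening in m.
Only numpy, scipy, OpenCV 4.12 (cv2) and the standard library are available. Lean on these libraries where they do the work, as an engineer would, in place of code of your own. Each camera call takes 0.05 s, during which the arm holds its last target.

## Working session

There is one attempt and no reset: what is moved stays moved. The work goes in short steps, each a Python script; the robot and the scene stay as the last script left them, time stands still between calls to the robot, and variables do not carry over. Pictures are saved under pics/ and viewed, and the job is handed in when it is done.

```bash
mkdir -p pics; cat > h.py <<'E'
import numpy as np, cv2
from workcell import arm
def grab(n):
    d=arm.get_image(n); np.savez('%s.npz'%n,**{k:np.array(v) for k,v in d.items()}); return d
def rot(d):
    a=np.array(d['attitude'],float)
    if a.shape==(3,3): return a
    from scipy.spatial.transform import Rotation as R
    if a.size==4: raise Exception(a)
    return R.from_euler('xyz',a).as_matrix()
def cloud(d):
    K=np.array(d['mtx']);k1=float(d['k1']);z=np.array(d['range_z']);H,W=z.shape
    u,v=np.meshgrid(np.arange(W),np.arange(H))
    xy=cv2.undistortPoints(np.stack([u,v],-1).reshape(-1,1,2).astype(np.float64),K,np.array([k1,0,0,0,0.])).reshape(H,W,2)
    P=np.dstack([xy[...,0]*z,xy[...,1]*z,z])
    P=P@rot(d).T+np.array(d['origin']); P[z==0]=np.nan
    return P
def proj(d,p):
    R=rot(d); c=(np.array(p)-np.array(d['origin']))@R
    s=c[:2]/c[2]; s=s*(1+float(d['k1'])*(s@s)); K=np.array(d['mtx']); return K[:2,:2]@s+K[:2,2]
E
python3 - <<'E'
from h import *
for n in ['scene','top']:
    d=grab(n); print(n,d['mtx'],d['k1'],d['origin'],d['attitude'])
    cv2.imwrite(f'pics/{n}0.png',cv2.resize(d['image'][...,::-1],(800,600),interpolation=cv2.INTER_CUBIC))
print(arm.state())
E
```

```text
scene [[347.56594139   0.         253.84106645]
 [  0.         347.56594139 189.65106176]
 [  0.           0.           1.        ]] -0.08423838603992957 [0.31863013 0.39766418 0.78099151] [-2.41638419e+00 -1.05986086e-03 -2.66259896e+00]
top [[390.34299451   0.         255.32870536]
 [  0.         390.34299451 190.15535888]
 [  0.           0.           1.        ]] -0.09596527838943143 [ 0.56757977 -0.12408262  0.98888063] [-3.11152197 -0.01782903 -1.57020053]
{'clock': 0.1, 'joints': array([ 1.10947158,  0.5920763 ,  0.04829286,  1.60971263, -0.03331655,
        0.94270514, -0.03372404]), 'joint_vel': array([-0.00159408, -0.00343986, -0.00052224, -0.00289422,  0.00015083,
       -0.00074964, -0.00045749]), 'joint_efforts': array([ 4.01213852e-03, -5.50000906e+01,  1.55320030e+00, -1.98826343e+01,
        9.76626266e-03,  3.78077748e-03, -1.50631976e-06]), 'eef_pos': array([ 0.26045233, -0.67580416,  0.23821269]), 'orientation': array([ 3.14149295e+00,  2.09426876e-03, -1.20291617e+00]), 'wrist_force': array([ 0.37124696, -0.43170102, -0.87765054]), 'wrist_torque': array([-0.03483565, -0.05712993, -0.04385254]), 'width': 0.08513917990821204}
```

View pics/scene0.png

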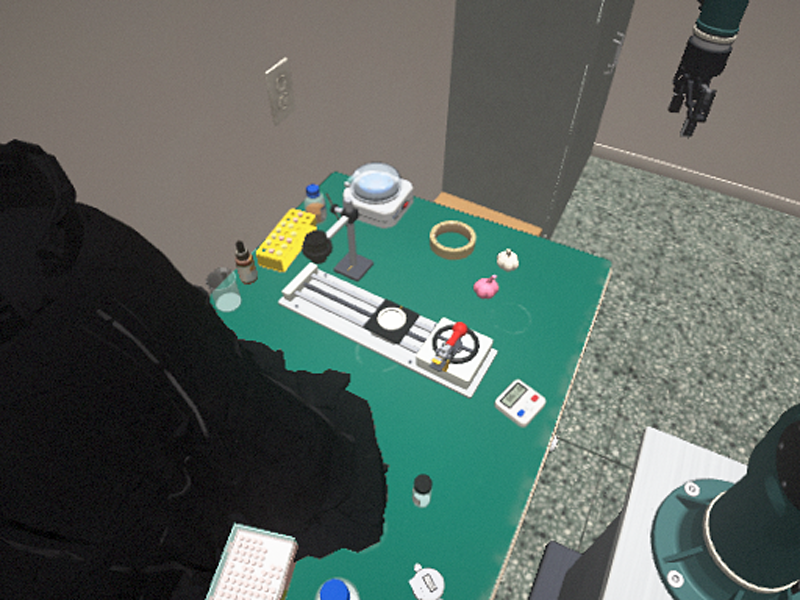

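View pics/top0.png

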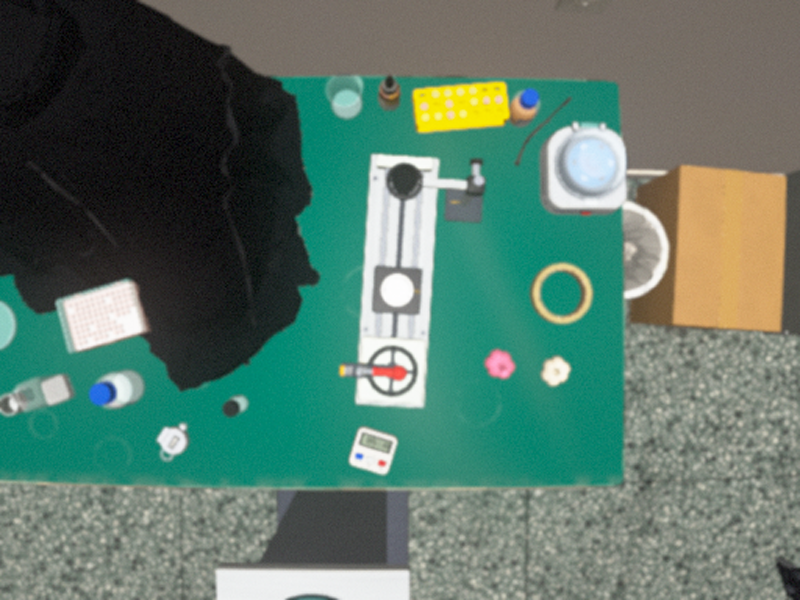

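```bash
cat > crop.py <<'E'
import sys
from h import *
n,u0,v0,w,h,s,out=sys.argv[1],*map(int,sys.argv[2:7]),sys.argv[7]
d=np.load(n+'.npz'); im=d['image'][v0:v0+h,u0:u0+w,::-1]
im=cv2.resize(im,None,fx=s,fy=s,interpolation=cv2.INTER_CUBIC)
for k in range(0,w,10): cv2.putText(im,str(u0+k),(k*s,10),0,.3,(0,0,255),1); im[:6,k*s]=(255,0,255)
for k in range(0,h,10): cv2.putText(im,str(v0+k),(0,k*s+4),0,.3,(0,0,255),1)
cv2.imwrite(out,im)
E
python3 crop.py top 215 90 180 180 4 pics/t1.png; python3 crop.py scene 170 115 180 140 4 pics/s1.png
python3 - <<'E'
from h import *
for n in ['top','scene']:
    d=dict(np.load(n+'.npz')); P=cloud(d); np.save(n+'P.npy',P)
P=np.load('topP.npy')
for nm,u,v in [('garlic',356,237),('saucer',254,185),('hub',251,237),('eyepc',258,116),('table',300,200),('tape',341,188),('vial',152,259),('ball',258,238)]:
    print(nm,np.round(P[v,u],4))
E
```

```text
garlic [ 0.4827 -0.3841  0.0545]
saucer [ 0.6089 -0.1378  0.0355]
hub [ 0.4862 -0.1303  0.0825]
eyepc [ 0.7523 -0.1446  0.1571]
table [ 0.5724 -0.2552  0.0008]
tape [ 0.6022 -0.3546  0.026 ]
vial [0.4311 0.1057 0.0585]
ball [ 0.4843 -0.1464  0.0871]
```

View pics/t1.png

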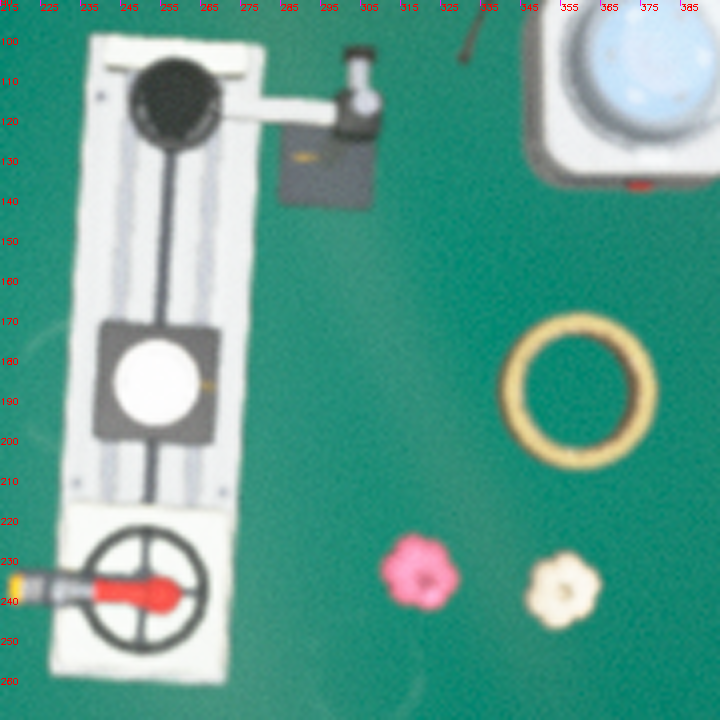

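View pics/s1.png

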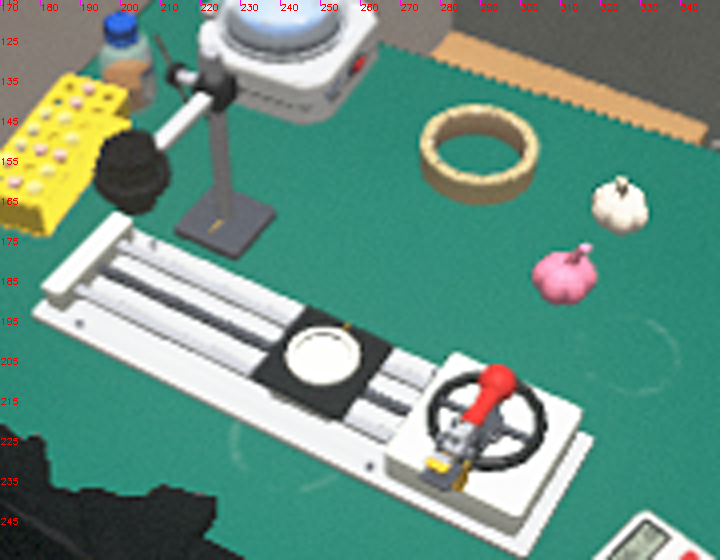

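```bash
cat >> h.py <<'E'
def atz(d,uv,z):
    xy=cv2.undistortPoints(np.array(uv,float).reshape(-1,1,2),np.array(d['mtx']),np.array([float(d['k1']),0,0,0,0])).reshape(-1,2)
    r=np.c_[xy,np.ones(len(xy))]@rot(d).T; o=np.array(d['origin']); return o+r*((z-o[2])/r[:,2])[:,None]
E
cat > meas.py <<'E'
from h import *
d=dict(np.load('top.npz')); P=np.load('topP.npy'); im=d['image'].astype(int); hsv=cv2.cvtColor(d['image'],cv2.COLOR_RGB2HSV)
def box(u0,v0,u1,v1):
    m=np.zeros(im.shape[:2],bool); m[v0:v1,u0:u1]=1; return m
def cen(m,z,nm):
    n,l,s,c=cv2.connectedComponentsWithStats(m.astype(np.uint8)); k=1+np.argmax(s[1:,4])
    mm=l==k; (cu,cv_),r=cv2.minEnclosingCircle(np.argwhere(mm)[:,::-1].astype(np.float32))
    q=atz(d,[c[k],[cu,cv_],[cu+r,cv_]],z); print(nm,s[k,4],np.round(c[k],2),'centroid',np.round(q[0],4),'circ',np.round(q[1],4),'r',round(np.linalg.norm(q[2]-q[1]),4)); return q[0],mm
S=hsv[...,1];V=hsv[...,2]
cen(box(340,220,372,250)&(S<90)&(V>150),.019,'garlic')
cen(box(238,168,270,202)&(V>185)&(S<60),.041,'saucer')
cen(box(235,167,274,204)&((V<120)&(S<60)|(V>185)&(S<60)),.036,'carr')
cen(box(245,100,275,132)&(V<110)&(S<80),.162,'eyep')
red=(hsv[...,0]<8)|(hsv[...,0]>172)
q,mr=cen(box(230,225,270,250)&red&(S>120)&(V>120),.078,'red')
# pts
for nm,m in [('eyetop',P[...,2]>.13)]:
    m=m&box(245,100,275,132); print(nm,np.round(np.nanmean(P[m],0),4),np.round(np.nanmin(P[m],0),4),np.round(np.nanmax(P[m],0),4))
c=np.round(np.argwhere(mr)[:,::-1]); X=atz(d,c,.078); print('red extent',X.min(0),X.max(0))
# red axis
w,vv=np.linalg.eigh(np.cov(X[:,:2].T)); print('axis',vv[:,1])
g=box(255,0,0,0)
# gearbox top
m=(abs(P[...,2]-.042)<.004)&box(222,210,280,265)&(V>170)&(S<60)
mm=m.astype(np.uint8); pts=atz(d,np.argwhere(m)[:,::-1],.042)[:,:2].astype(np.float32); print('gearbox',cv2.minAreaRect(pts))
m=box(222,90,285,270)&(S<60)&(V>120)&(P[...,2]<.07)
n,l,s,cc=cv2.connectedComponentsWithStats(m.astype(np.uint8));k=1+np.argmax(s[1:,4])
pts=atz(d,np.argwhere(l==k)[:,::-1],.02)[:,:2].astype(np.float32); print('plate',cv2.minAreaRect(pts))
# wheel rim ring: dark
m=box(232,216,270,258)&(V<120)&(S<70)
yx=np.argwhere(m); print(len(yx))
Q=atz(d,yx[:,::-1],.053)[:,:2]
from scipy.optimize import least_squares
f=lambda p:np.hypot(*(Q-p[:2]).T)-p[2]
r=least_squares(f,[.486,-.13,.037],loss='soft_l1',f_scale=.002); print('wheel',r.x)
print('rim z',np.nanmedian(P[m][:,2]))
E
python3 meas.py
```

```text
garlic 282 [355.28 237.3 ] centroid [ 0.4787 -0.3922  0.019 ] circ [ 0.4779 -0.3924  0.019 ] r 0.0255
saucer 362 [253.7  185.17] centroid [ 0.6082 -0.137   0.041 ] circ [ 0.6078 -0.1369  0.041 ] r 0.0261
carr 362 [253.7  185.17] centroid [ 0.6084 -0.1371  0.036 ] circ [ 0.608 -0.137  0.036] r 0.0263
eyep 364 [258.19 115.37] centroid [ 0.7526 -0.1448  0.162 ] circ [ 0.7504 -0.1448  0.162 ] r 0.0251
red 119 [249.81 237.91] centroid [ 0.4837 -0.1275  0.078 ] circ [ 0.4858 -0.1256  0.078 ] r 0.0238
eyetop [ 0.7543 -0.1475  0.1522] [ 0.7308 -0.1801  0.134 ] [ 0.7822 -0.1208  0.1651]
red extent [ 0.4741582  -0.14893187  0.078     ] [ 0.49048045 -0.10234244  0.078     ]
axis [0.09498987 0.99547824]
gearbox ((0.48386386036872864, -0.1299915760755539), (0.09888332337141037, 0.09699352830648422), 86.63839721679688)
plate ((0.6250956058502197, -0.14277881383895874), (0.12104655057191849, 0.4025607109069824), 86.54271697998047)
101
wheel [ 0.4835516  -0.12920738  0.03522024]
rim z 0.05563028285447846
```

```bash
python3 - <<'E'
from h import *
d=dict(np.load('scene.npz'))
print(atz(d,[[250.5,203.7]],.041),atz(d,[[325,166.7]],.020), 'ball',atz(d,[[294.5,210.3]],.078))
for p in [(.752,-.1448,.162),(.752,-.1448,.112)]: print(proj(d,p))
P=np.load('sceneP.npy')
m=np.zeros(P.shape[:2],bool); m[143:172,190:215]=1; m&=(P[...,2]>.105)&(P[...,2]<.17)&(P[...,0]<.80)
Q=P[m]; print(len(Q),np.nanmin(Q,0),np.nanmax(Q,0))
for z in np.arange(.108,.168,.008):
    k=Q[abs(Q[:,2]-z)<.004]
    if len(k): print(round(z,3),len(k),k.min(0).round(4),k.max(0).round(4))
T=np.load('topP.npy'); m=np.zeros(T.shape[:2],bool); m[100:132,245:272]=1; Q=T[m&(T[...,2]>.153)]
print(len(Q),Q.min(0),Q.max(0),Q.mean(0)); print(cv2.minEnclosingCircle(Q[:,:2].astype(np.float32)))
down=[np.pi,0,0]
for p,y in [((.479,-.392,.15),0),((.479,-.392,.016),0),((.608,-.137,.15),-.058),((.608,-.137,.052),-.058),((.4833,-.1396,.072),-.058),((.4867,-.0817,.13),-.058),((.436,-.13,.13),-.058)]:
    print(p,np.round(arm.ik(p,[np.pi,0,y]),2) if arm.ik(p,[np.pi,0,y]) is not None else None)
E
python3 crop.py scene 180 130 50 60 10 pics/s2.png
```

```text
[[ 0.6045912  -0.13475642  0.041     ]] [[ 0.47586468 -0.38880784  0.02      ]] ball [[ 0.47969447 -0.14094364  0.078     ]]
[202.61095576 152.04716292]
[204.56867209 165.57656697]
347 [ 0.72988671 -0.20584809  0.11161734] [ 0.77880507 -0.11793182  0.16577096]
0.108 1 [ 0.7558 -0.1327  0.1116] [ 0.7558 -0.1327  0.1116]
0.116 17 [ 0.7408 -0.1494  0.114 ] [ 0.7656 -0.1299  0.1196]
0.124 6 [ 0.7445 -0.137   0.1206] [ 0.7561 -0.1292  0.1241]
0.132 5 [ 0.7312 -0.1487  0.1342] [ 0.7564 -0.119   0.1352]
0.14 70 [ 0.7302 -0.1972  0.1361] [ 0.7691 -0.1179  0.144 ]
0.148 115 [ 0.7299 -0.2058  0.144 ] [ 0.7788 -0.1189  0.1518]
0.156 74 [ 0.7391 -0.161   0.1523] [ 0.7695 -0.1262  0.1599]
0.164 59 [ 0.7375 -0.1638  0.1601] [ 0.775  -0.1262  0.1658]
254 [ 0.73793817 -0.16368828  0.15412768] [ 0.77572798 -0.12730651  0.16513337] [ 0.75773034 -0.14614177  0.15936965]
((0.7572728395462036, -0.14635895192623138), 0.019503584131598473)
(0.479, -0.392, 0.15) [ 0.78  0.58 -0.24  1.91  0.21  0.67  0.41]
(0.479, -0.392, 0.016) [ 0.71  0.77 -0.13  1.96  0.23  0.42  0.4 ]
(0.608, -0.137, 0.15) [ 0.36  0.59 -0.3   1.9   0.26  0.69 -0.15]
(0.608, -0.137, 0.052) [ 0.31  0.72 -0.23  1.94  0.32  0.51 -0.21]
(0.4833, -0.1396, 0.072) [ 0.35  0.6  -0.21  2.21  0.34  0.36 -0.2 ]
(0.4867, -0.0817, 0.13) [ 0.29  0.49 -0.29  2.2   0.29  0.49 -0.28]
(0.436, -0.13, 0.13) [ 0.39  0.45 -0.26  2.28  0.28  0.43 -0.15]
```

View pics/s2.png

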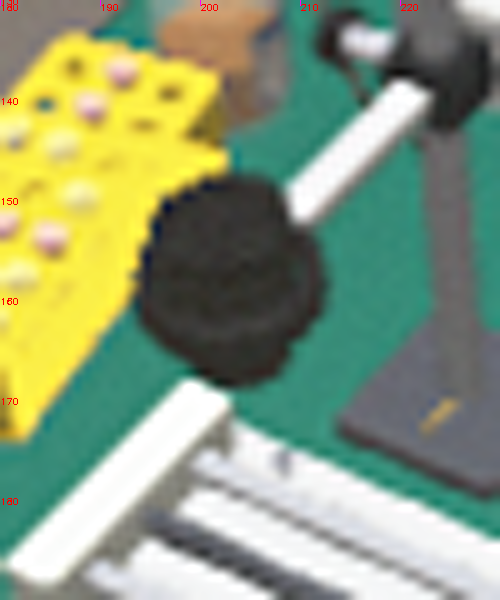

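```bash
python3 - <<'E'
from h import *
g=(.478,-.391)
arm.movep([*g,.16],[np.pi,0,0]); print(arm.state()['clock'])
arm.move_straight([*g,.016],v=.15); print(arm.state()['eef_pos'],arm.state()['wrist_force'])
arm.gripper_close(25); s=arm.state(); print(s['clock'],s['width'],s['wrist_force'],s['eef_pos'])
arm.move_straight([*g,.13],v=.15); s=arm.state();print(s['clock'],s['width'],s['wrist_force'],s['eef_pos'])
for n in ['scene','top']: grab(n)
E
python3 crop.py scene 270 90 100 100 6 pics/s3.png;python3 crop.py top 300 180 120 100 6 pics/t3.png
```

```text
1.475
[ 0.47858168 -0.39154079  0.0167847 ] [-0.39232011  0.30858355  0.26508794]
3.0583 0.04407774227418058 [-0.70176011  0.91133457  4.82883188] [ 0.47830561 -0.39126201  0.01706769]
3.9667 0.04391457821739259 [-0.05068064 -0.0402297  -0.96455871] [ 0.47725862 -0.3905791   0.12917406]
```

View pics/s3.png

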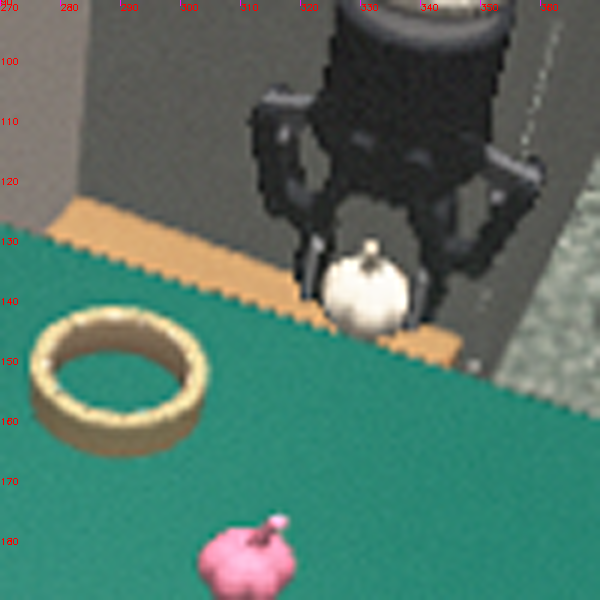

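View pics/t3.png

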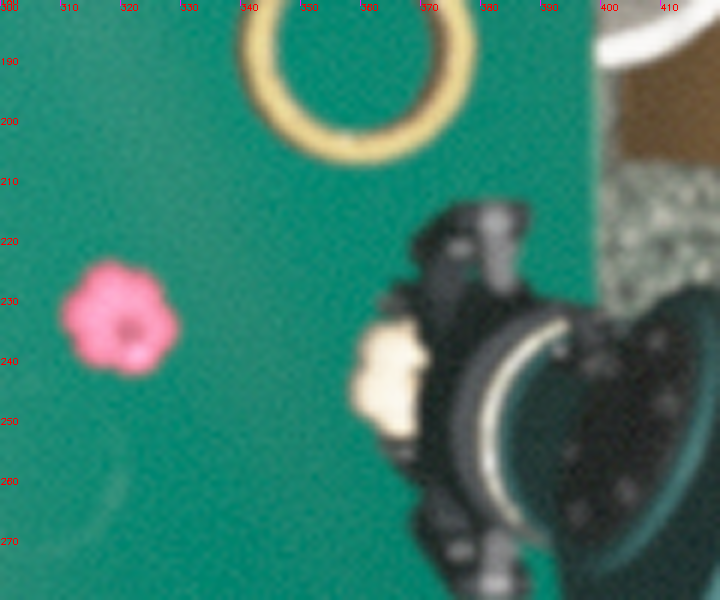

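```bash
python3 - <<'E'
from h import *
d=dict(np.load('scene.npz')); print(atz(d,[[331.1,139.2]],.132))
d=dict(np.load('top.npz')); im=d['image'].astype(int)
m=np.zeros(im.shape[:2],bool); m[230:256,356:373]=1; m&=(im[...,0]>170)&(im[...,2]>120)
yx=np.argwhere(m); print(yx.min(0),yx.max(0),yx.mean(0)); v=(yx.min(0)[0]+yx.max(0)[0])/2
print(atz(d,[[yx[:,1].min(),v]],.131)+[0,-.023,0])
E
```

```text
[[ 0.47507831 -0.38860216  0.132     ]]
[234 359] [252 370] [242.62420382 364.51592357]
[[ 0.47629838 -0.39260475  0.131     ]]
```

```bash
python3 - <<'E'
from h import *
c=(.608,-.136); o=[np.pi,0,0]
arm.movep([*c,.15],o); print(arm.state()['clock'])
arm.move_straight([*c,.062],v=.15)
for z in [.057,.055,.054,.0535]:
    arm.move_straight([*c,z],v=.05); s=arm.state(); print(s['clock'],s['eef_pos'],s['wrist_force'])
    if s['wrist_force'][2]>4: break
for n in ['scene','top']: grab(n)
E
python3 crop.py scene 210 150 90 90 6 pics/s4.png
```

```text
5.175
6.1583 [ 0.60826599 -0.13608053  0.05752999] [-1.29430486  0.62263331  0.23816504]
6.4083 [ 0.60803388 -0.1359658   0.05511483] [ 0.62186195  1.25971478 -0.27907182]
6.6583 [ 0.60795653 -0.13599445  0.05393554] [ 0.20101309  0.3121151  -0.09253107]
6.9083 [ 0.60797165 -0.13601139  0.0534445 ] [ 0.37184637 -0.1927314  -0.08114543]
```

View pics/s4.png

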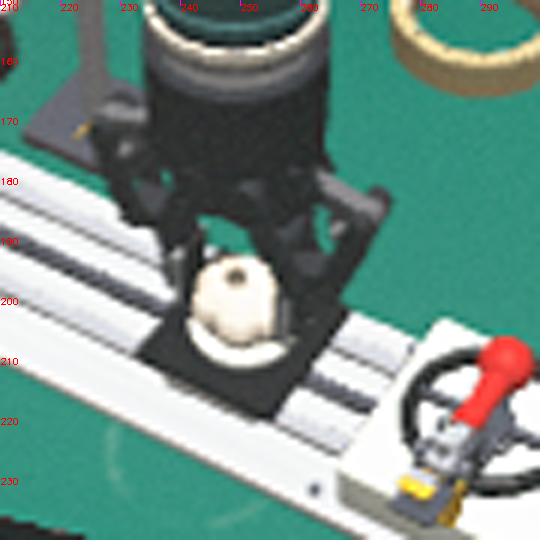

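```bash
python3 - <<'E'
from h import *
c=(.608,-.136)
for z in [.0528,.0522,.0516,.051]:
    arm.move_straight([*c,z],v=.03); s=arm.state(); print(s['clock'],s['eef_pos'],s['wrist_force'])
    if s['wrist_force'][2]>3: break
arm.let_go(); s=arm.state(); print(s['clock'],s['wrist_force'])
arm.move_straight([*c,.16],v=.2); print(arm.state()['clock'])
arm.movep([.4833,-.1386,.16],[np.pi,0,-.058]); print(arm.state()['clock'])
for n in ['scene','top']: grab(n)
E
python3 crop.py scene 210 150 90 90 6 pics/s5.png;python3 crop.py top 220 100 80 120 5 pics/t5.png
```

```text
7.2583 [ 0.60814879 -0.13602247  0.05311961] [-0.29273032 -0.50033217  2.43052363]
7.5083 [ 0.60818601 -0.13602684  0.05306079] [-2.0107768   0.57828309  7.03884351]
7.9917 [ 0.55098026  0.75643983 -0.0730899 ]
8.6833
9.25
```

View pics/s5.png

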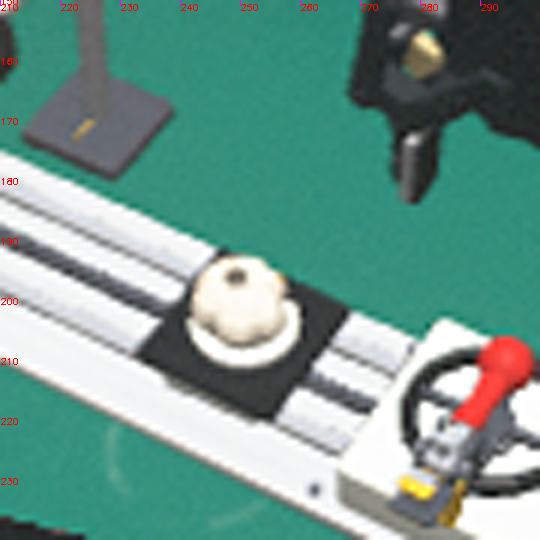

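View pics/t5.png

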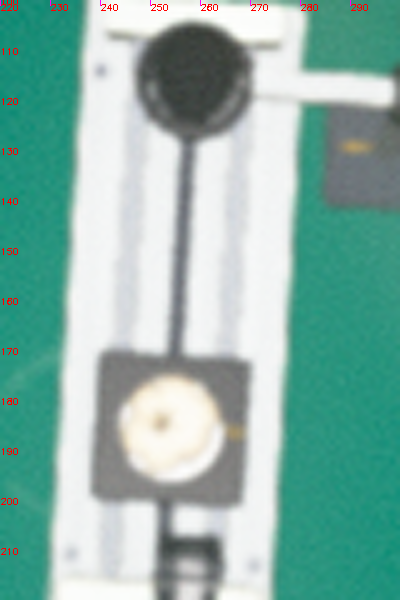

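```bash
cat >> h.py <<'E'
a=-.058; T=np.array([np.cos(a),np.sin(a),0]); L=np.array([-np.sin(a),np.cos(a),0]); Z=np.array([0,0,1.])
def st(msg=''):
    s=arm.state(); f=s['wrist_force']; print(msg,round(s['clock'],2),np.round(s['eef_pos'],4),'F(T,L,Z)',np.round([f@T,f@L,f[2]],1),'w',round(s['width'],4)); return s
E
python3 - <<'E'
from h import *
p=[.4833,-.1390]
arm.move_straight([*p,.10],v=.2); st()
for z in [.085,.072]:
    arm.move_straight([*p,z],v=.1); s=st()
    if abs(s['wrist_force'][2])>6: break
arm.gripper_close(20); s=st('closed'); 
for n in ['scene','top']: grab(n)
E
python3 crop.py scene 240 160 90 90 6 pics/s6.png
```

```text
9.8 [ 0.484  -0.1387  0.0996] F(T,L,Z) [-1.2  0.1 -0.2] w 0.0858
 10.1 [ 0.4838 -0.1391  0.0857] F(T,L,Z) [0.2 0.  0.9] w 0.0854
 10.38 [ 0.4832 -0.139   0.0722] F(T,L,Z) [ 0.5 -0.3  0.2] w 0.0853
closed 10.97 [ 0.4819 -0.1391  0.0719] F(T,L,Z) [-2.4 -0.5  1.7] w 0.0234
```

View pics/s6.png

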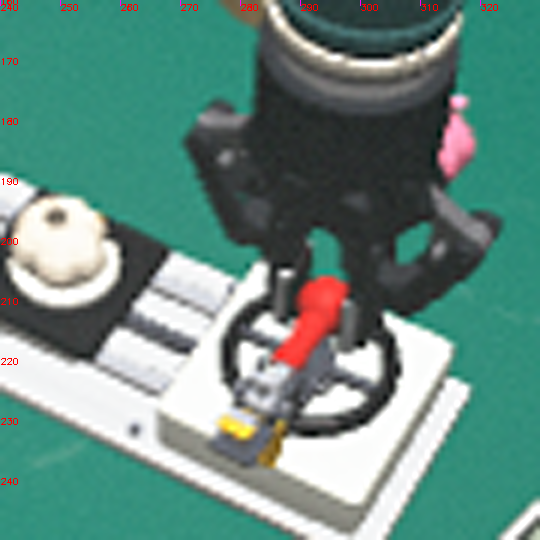

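```bash
python3 - <<'E'
from h import *
p0=np.array([.4822,-.1390,.072]); np.save('p0.npy',p0)
for th in np.arange(.15,1.51,.15):
    arm.move_straight(list(p0+.058*((1-np.cos(th))*L+np.sin(th)*Z)),v=.1); s=st(round(th,2))
    f=s['wrist_force']
    if np.linalg.norm(f)>20: print('stop');break
for n in ['scene','top']: grab(n)
E
python3 crop.py scene 240 140 90 100 6 pics/s7.png
```

```text
0.15 11.32 [ 0.4818 -0.1384  0.0809] F(T,L,Z) [-1.8  0.1 -1. ] w 0.0235
0.3 11.57 [ 0.482  -0.1363  0.0893] F(T,L,Z) [-2.6 -1.   0.3] w 0.0232
0.45 11.82 [ 0.4822 -0.1332  0.0974] F(T,L,Z) [-2.5 -0.9  0.6] w 0.0239
0.6 12.07 [ 0.4827 -0.1287  0.1052] F(T,L,Z) [-3.1 -1.8  0.9] w 0.0238
0.75 12.32 [ 0.483  -0.1232  0.112 ] F(T,L,Z) [-3.4 -1.7  0.7] w 0.0229
0.9 12.57 [ 0.4836 -0.1167  0.1179] F(T,L,Z) [-3.3 -1.7  0.8] w 0.0236
1.05 12.82 [ 0.484  -0.1097  0.1226] F(T,L,Z) [-3.6 -1.7  3.2] w 0.0232
1.2 13.07 [ 0.4842 -0.102   0.1262] F(T,L,Z) [-4.4 -2.1  4.1] w 0.0233
1.35 13.32 [ 0.4848 -0.0935  0.1287] F(T,L,Z) [-5.2 -1.8  3.9] w 0.0236
1.5 13.57 [ 0.4854 -0.0846  0.1299] F(T,L,Z) [-3.8 -0.1  4.8] w 0.0233
```

View pics/s7.png

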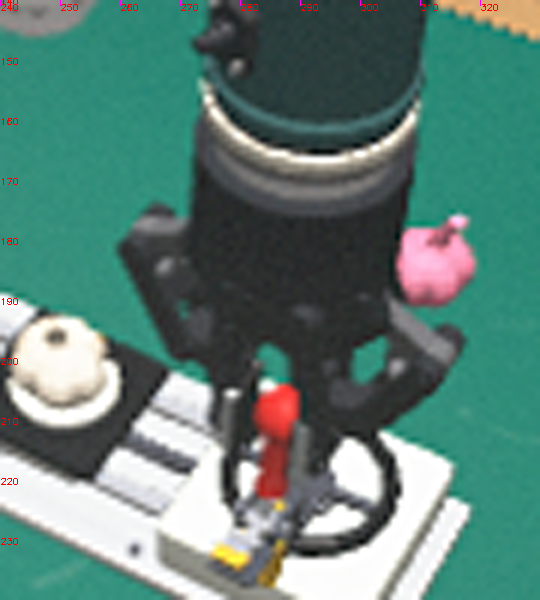

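```bash
python3 - <<'E'
from h import *
p0=np.load('p0.npy')
p=p0+.058*((1-np.cos(1.5))*L+np.sin(1.5)*Z)
for k in range(1,17):
    arm.move_straight(list(p+.001*k*L),v=.04); s=st(k)
    if s['wrist_force']@L<-14: print('stop');break
for n in ['scene','top']: grab(n)
E
python3 crop.py scene 260 190 45 55 12 pics/s8.png
```

```text
1 13.93 [ 0.4854 -0.0845  0.1298] F(T,L,Z) [-4.  -1.7  4.3] w 0.0234
2 14.18 [ 0.4854 -0.0838  0.13  ] F(T,L,Z) [-4.4 -2.1  5.1] w 0.0236
3 14.43 [ 0.4856 -0.0826  0.1299] F(T,L,Z) [-4.  -3.4  4.4] w 0.023
4 14.68 [ 0.4855 -0.0813  0.1299] F(T,L,Z) [-4.  -1.6  4.3] w 0.0233
5 14.93 [ 0.4857 -0.0801  0.1299] F(T,L,Z) [-4.1 -1.7  4.5] w 0.0231
6 15.18 [ 0.4857 -0.0789  0.1298] F(T,L,Z) [-4.4 -1.6  3. ] w 0.0235
7 15.43 [ 0.4856 -0.078   0.1297] F(T,L,Z) [-3.5 -1.   2.6] w 0.0231
8 15.68 [ 0.4857 -0.0771  0.1298] F(T,L,Z) [-3.9 -0.9  1.6] w 0.0229
9 15.93 [ 0.4857 -0.076   0.1297] F(T,L,Z) [-2.9 -1.2  0.9] w 0.0226
10 16.18 [ 0.4859 -0.0749  0.1297] F(T,L,Z) [-2.1 -0.3 -0.6] w 0.0229
11 16.43 [ 0.4858 -0.074   0.1297] F(T,L,Z) [-2.8 -0.8 -0.5] w 0.023
12 16.68 [ 0.4859 -0.073   0.1298] F(T,L,Z) [-2.9 -0.1 -2.3] w 0.0225
13 16.93 [ 0.4859 -0.0722  0.1298] F(T,L,Z) [-3.3 -0.7 -2.7] w 0.0222
14 17.18 [ 0.486  -0.0713  0.1298] F(T,L,Z) [-3.7 -1.7 -2.7] w 0.0225
15 17.43 [ 0.4861 -0.0702  0.1298] F(T,L,Z) [-3.  -1.9 -3.3] w 0.0222
16 17.68 [ 0.4861 -0.0692  0.1298] F(T,L,Z) [-2.8 -2.1 -2.8] w 0.0222
```

View pics/s8.png

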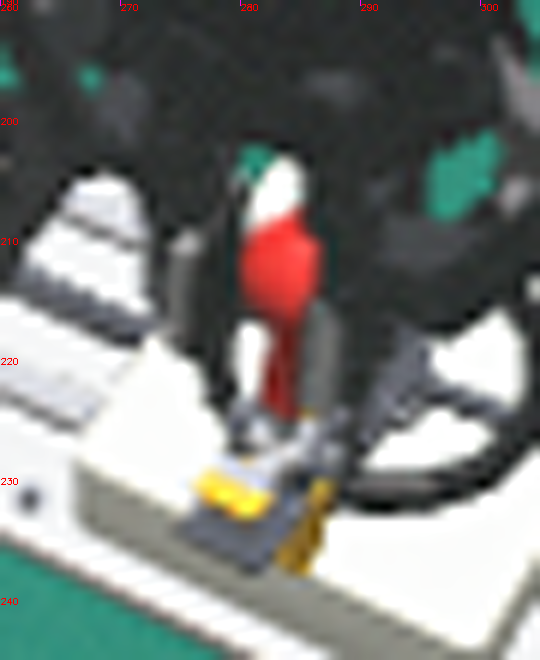

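```bash
python3 - <<'E'
from h import *
arm.let_go(); s=st('open')
q=s['eef_pos']
arm.move_straight(list(np.array([*q[:2],.20])),v=.2)
arm.movep([.5,-.22,.24],[np.pi,0,-.058]); st()
for n in ['scene','top']: grab(n)
E
python3 crop.py scene 250 170 70 70 9 pics/s9.png;python3 crop.py top 205 205 80 65 9 pics/t9.png
```

```text
open 18.41 [ 0.4865 -0.0692  0.1299] F(T,L,Z) [-0.1 -1.1 -0.4] w 0.0852
 19.58 [ 0.499  -0.2198  0.2386] F(T,L,Z) [-0.3  0.2 -0.1] w 0.0855
```

View pics/s9.png

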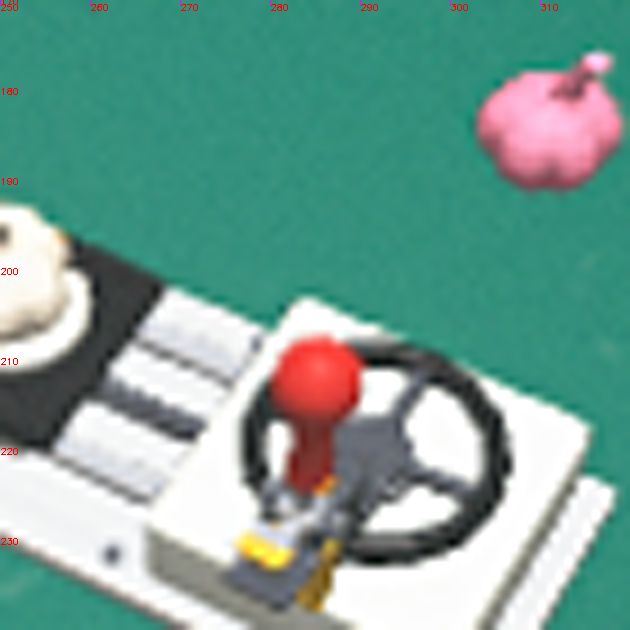

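View pics/t9.png

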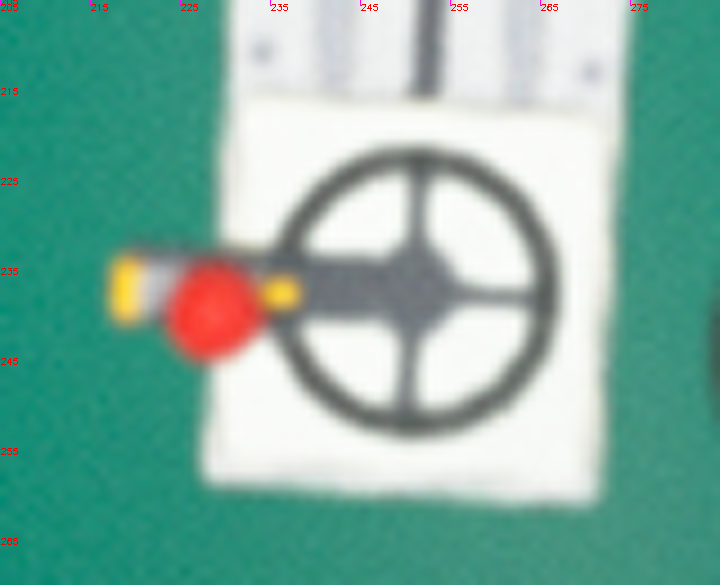

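```bash
cat > red.py <<'E'
from h import *
d=dict(np.load('top.npz')); hsv=cv2.cvtColor(d['image'],cv2.COLOR_RGB2HSV); red=((hsv[...,0]<8)|(hsv[...,0]>172))&(hsv[...,1]>140)&(hsv[...,2]>120)
m=np.zeros_like(red); m[205:265,205:285]=1; yx=np.argwhere(m&red); b=atz(d,[yx.mean(0)[::-1]],.136)[0]
yel=(abs(hsv[...,0].astype(int)-24)<8)&(hsv[...,1]>140)&(hsv[...,2]>150)
Y=np.argwhere(m&yel); Y=Y[Y[:,1]<225]; t=atz(d,[Y.mean(0)[::-1]],.091)[0] if len(Y) else None
w=np.array([.4836,-.1292,0])
print('ball',b,len(yx),'rel',(b-w)@T,(b-w)@L); print('tab',t,(t-w)@T,(t-w)@L)
d=dict(np.load('scene.npz')); hsv=cv2.cvtColor(d['image'],cv2.COLOR_RGB2HSV)
print('scene ball',atz(d,[[284.5,212]],.136))
E
python3 red.py
```

```text
ball [ 0.48655332 -0.08041229  0.136     ] 77 rel 0.00012025797539700944 0.04887686843979381
tab [ 0.48811216 -0.05561679  0.091     ] 0.0002391346068056054 0.0737210343697241
scene ball [[ 0.4853052  -0.08098931  0.136     ]]
```

```bash
python3 - <<'E'
from h import *
b=np.array([.4860,-.0812,0]); yaw=a-np.pi/2
for y in (a-np.pi/2,a+np.pi/2): print(y,np.round(arm.ik([*b[:2],.2],[np.pi,0,y]),2))
E
```

```text
-1.6287963267948966 [-0.04  0.36  0.14  2.16 -0.08  0.62 -1.47]
1.5127963267948965 [ 0.55  0.42 -0.61  2.14  0.37  0.69  1.2 ]
```

```bash
python3 - <<'E'
from h import *
b=np.array([.4860,-.0812,0]); yaw=a+np.pi/2
arm.movep([*b[:2],.21],[np.pi,0,yaw]); st()
arm.move_straight(list(b+[0,0,.125]),v=.12); st('down')
arm.gripper_close(30); s=st('closed')
p=np.array([*s['eef_pos'][:2],.125])
p=np.array([*b[:2],.125])
for k in range(1,13):
    arm.move_straight(list(p+.001*k*L),v=.04); s=st(k)
    if s['wrist_force']@L<-12: print('stop');break
for j in range(1,7):
    arm.move_straight(list(p+.001*(k-j)*L),v=.04); s=st(-j)
    if s['wrist_force']@L>6: print('holds');break
E
```

```text
20.68 [ 0.486  -0.0811  0.21  ] F(T,L,Z) [ 0.6 -0.6  0.2] w 0.0857
down 21.53 [ 0.4865 -0.0812  0.1254] F(T,L,Z) [-0.3  0.2 -0.4] w 0.0856
closed 22.13 [ 0.4862 -0.0813  0.1253] F(T,L,Z) [-1.3 -0.9  3.3] w 0.0232
1 22.38 [ 0.4862 -0.0808  0.1253] F(T,L,Z) [-0.6 -2.6  5.2] w 0.023
2 22.63 [ 0.4862 -0.0804  0.1253] F(T,L,Z) [-0.7 -3.4  5.9] w 0.0232
3 22.88 [ 0.4863 -0.0801  0.1253] F(T,L,Z) [-0.1 -4.   6.2] w 0.0229
4 23.13 [ 0.4863 -0.0797  0.1253] F(T,L,Z) [-0.1 -5.7  5.8] w 0.0232
5 23.38 [ 0.4862 -0.0794  0.1252] F(T,L,Z) [ 0.3 -7.   4.9] w 0.023
6 23.63 [ 0.4862 -0.079   0.1252] F(T,L,Z) [ 0.5 -7.3  4.9] w 0.0229
7 23.88 [ 0.4864 -0.0778  0.1255] F(T,L,Z) [ 0.4 -7.2  8.4] w 0.0229
8 24.13 [ 0.4863 -0.0776  0.1254] F(T,L,Z) [-0.3 -8.5  8.5] w 0.0227
9 24.38 [ 0.4863 -0.0774  0.1254] F(T,L,Z) [ 0.  -9.4  7.8] w 0.0227
10 24.63 [ 0.4863 -0.0772  0.1254] F(T,L,Z) [ -0.3 -12.4   8.2] w 0.0229
stop
-1 24.88 [ 0.4863 -0.0775  0.1254] F(T,L,Z) [ 0.9 -9.3  7.5] w 0.0233
-2 25.13 [ 0.4863 -0.0777  0.1255] F(T,L,Z) [-0.6 -8.1  7.1] w 0.023
-3 25.38 [ 0.4864 -0.0779  0.1255] F(T,L,Z) [-0.6 -8.   8. ] w 0.0229
-4 25.63 [ 0.4864 -0.078   0.1255] F(T,L,Z) [-0.6 -5.2  7. ] w 0.0231
-5 25.88 [ 0.4864 -0.0782  0.1255] F(T,L,Z) [-1.5 -4.5  8.6] w 0.0229
-6 26.13 [ 0.4864 -0.0785  0.1255] F(T,L,Z) [-0.3 -2.5  7.8] w 0.0228
```

```bash
python3 - <<'E'
from h import *
p=np.array([.4860,-.0812,.125])
for k in range(3,-4,-1):
    arm.move_straight(list(p+.001*k*L),v=.04); s=st(k)
    if s['wrist_force']@L>4.5: print('holds');break
for n in ['scene','top']: grab(n)
E
python3 crop.py scene 255 190 50 55 11 pics/s10.png
```

```text
3 26.38 [ 0.4864 -0.0788  0.1255] F(T,L,Z) [-1.1 -2.3  7.7] w 0.023
2 26.63 [ 0.4865 -0.0792  0.1256] F(T,L,Z) [-2.1 -1.   7.4] w 0.0228
1 26.88 [ 0.4864 -0.0795  0.1255] F(T,L,Z) [-1.3  0.6  8.1] w 0.023
0 27.13 [ 0.4864 -0.0799  0.1256] F(T,L,Z) [-1.2  1.8  7.8] w 0.023
-1 27.38 [ 0.4864 -0.0802  0.1256] F(T,L,Z) [-1.7  2.9  8.2] w 0.023
-2 27.63 [ 0.4865 -0.0806  0.1256] F(T,L,Z) [-2.3  3.4  8.4] w 0.0233
-3 27.88 [ 0.4865 -0.0809  0.1256] F(T,L,Z) [-1.2  3.8  8.4] w 0.0231
```

View pics/s10.png

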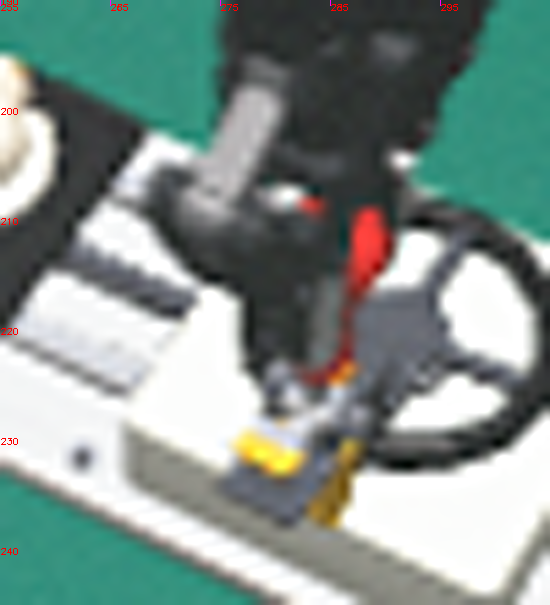

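```bash
python3 - <<'E'
from h import *
p=np.array([.4860,-.0812,.125])
for k in range(-5,-16,-2):
    arm.move_straight(list(p+.001*k*L),v=.08); s=st(k)
    if s['wrist_force']@L>8: print('holds');break
    if s['eef_pos'][1]<-.0855: print('loose'); break
E
```

```text
-5 28.23 [ 0.4865 -0.0818  0.1257] F(T,L,Z) [-3.   6.6  8.3] w 0.0229
-7 28.48 [ 0.4865 -0.0834  0.1259] F(T,L,Z) [-3.   7.6 10.5] w 0.0228
-9 28.73 [ 0.4862 -0.0858  0.1254] F(T,L,Z) [-0.3  7.4  5.4] w 0.0234
loose
```

```bash
python3 - <<'E'
from h import *
arm.let_go(); s=st('open')
p=np.array([.4860,-.0812,.125])
arm.move_straight(list(p+.026*L),v=.12); st('26')
pr=None
for k in range(28,54,2):
    arm.move_straight(list(p+.001*k*L),v=.08); s=st(k)
    if s['wrist_force']@L<-14: print('stop');break
E
```

```text
open 29.37 [ 0.4854 -0.0904  0.1249] F(T,L,Z) [-0.3 -0.8 -0.7] w 0.0856
26 29.81 [ 0.4875 -0.0551  0.125 ] F(T,L,Z) [-0.5 -0.4 -1.2] w 0.0852
28 30.06 [ 0.4875 -0.0539  0.1249] F(T,L,Z) [-0.2  0.7 -0.6] w 0.0854
30 30.31 [ 0.4877 -0.0514  0.125 ] F(T,L,Z) [0.2 0.1 0.3] w 0.0854
32 30.56 [ 0.4879 -0.0493  0.125 ] F(T,L,Z) [-0.9  0.2  1. ] w 0.0856
34 30.81 [ 0.4879 -0.0476  0.125 ] F(T,L,Z) [-0.5 -1.8  0.5] w 0.0859
36 31.06 [ 0.4877 -0.047   0.125 ] F(T,L,Z) [-0.4 -4.4  0.7] w 0.0854
38 31.31 [ 0.4875 -0.0465  0.1249] F(T,L,Z) [-0.5 -7.2  2. ] w 0.0854
40 31.56 [ 0.4872 -0.0459  0.1249] F(T,L,Z) [ -0.1 -10.    1.9] w 0.0855
42 31.81 [ 0.487  -0.0454  0.1248] F(T,L,Z) [ -0.6 -13.2   2.7] w 0.0854
44 32.06 [ 0.4867 -0.0449  0.1247] F(T,L,Z) [ -1.1 -16.2   3.8] w 0.0851
stop
```

```bash
python3 - <<'E'
from h import *
p=np.array([.4860,-.0812,.125])
arm.move_straight(list(p-.022*L),v=.2); st(-22)
for k in range(-25,-48,-3):
    arm.move_straight(list(p+.001*k*L),v=.12); s=st(k)
    if s['wrist_force']@L>5: print('holds');break
arm.move_straight(list(p),v=.2);st()
for n in ['scene','top']: grab(n)
E
python3 red.py
```

```text
-22 32.54 [ 0.485  -0.1024  0.125 ] F(T,L,Z) [0.8 0.  0.2] w 0.0853
-25 32.79 [ 0.4848 -0.1049  0.1251] F(T,L,Z) [ 0.1 -0.8 -0.1] w 0.0853
-28 33.04 [ 0.4845 -0.1088  0.1251] F(T,L,Z) [0.3 0.1 0.5] w 0.0851
-31 33.29 [ 0.4843 -0.1123  0.125 ] F(T,L,Z) [ 0.3  0.8 -0.6] w 0.0853
-34 33.54 [ 0.4841 -0.1153  0.125 ] F(T,L,Z) [-0.3  0.3  0.7] w 0.0854
-37 33.79 [ 0.4842 -0.1174  0.1252] F(T,L,Z) [0.1 3.6 2. ] w 0.0852
-40 34.04 [ 0.4843 -0.1193  0.1252] F(T,L,Z) [0.2 6.1 2.5] w 0.0852
holds
 34.39 [ 0.4857 -0.0814  0.1249] F(T,L,Z) [-0.4 -0.3 -0.9] w 0.0854
ball [nan nan nan] 0 rel nan nanred.py:3: RuntimeWarning: Mean of empty slice.
  m=np.zeros_like(red); m[205:265,205:285]=1; yx=np.argwhere(m&red); b=atz(d,[yx.mean(0)[::-1]],.136)[0]
  ret = um.true_divide(
Traceback (most recent call last):
  File "red.py", line 7, in <module>
    print('ball',b,len(yx),'rel',(b-w)@T,(b-w)@L); print('tab',t,(t-w)@T,(t-w)@L)
                                                                  ~^~
TypeError: unsupported operand type(s) for -: 'NoneType' and 'float'
```

```bash
python3 - <<'E'
from h import *
p=np.array([.4860,-.0812,.125])
arm.move_straight(list(p+.085*Z),v=.3)
arm.movep([.5,-.22,.22],[np.pi,0,a+np.pi/2]); st()
for n in ['scene','top']: grab(n)
E
python3 red.py
python3 crop.py scene 255 190 50 55 11 pics/s11.png;python3 crop.py top 205 205 80 65 9 pics/t11.png
```

```text
35.54 [ 0.4986 -0.2208  0.2183] F(T,L,Z) [ 0.6  0.4 -0.2] w 0.0856
ball [ 0.48649639 -0.08403404  0.136     ] 76 rel 0.00027336465478843393 0.045257911725645215
tab [ 0.48863334 -0.05551181  0.091     ] 0.0007533613054876118 0.0738560555553604
scene ball [[ 0.4853052  -0.08098931  0.136     ]]
```

View pics/s11.png

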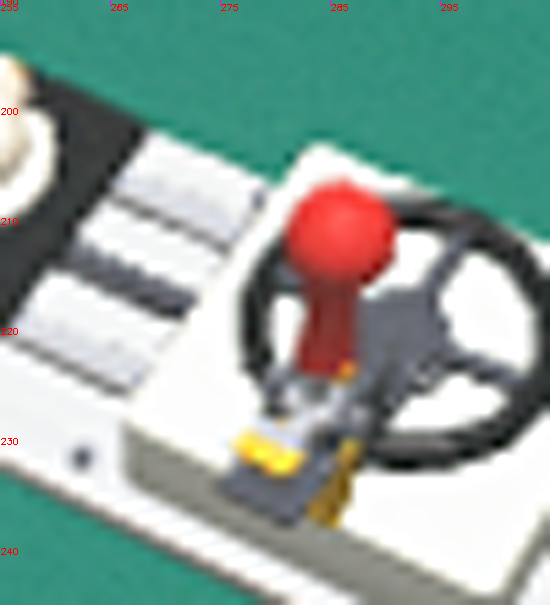

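View pics/t11.png

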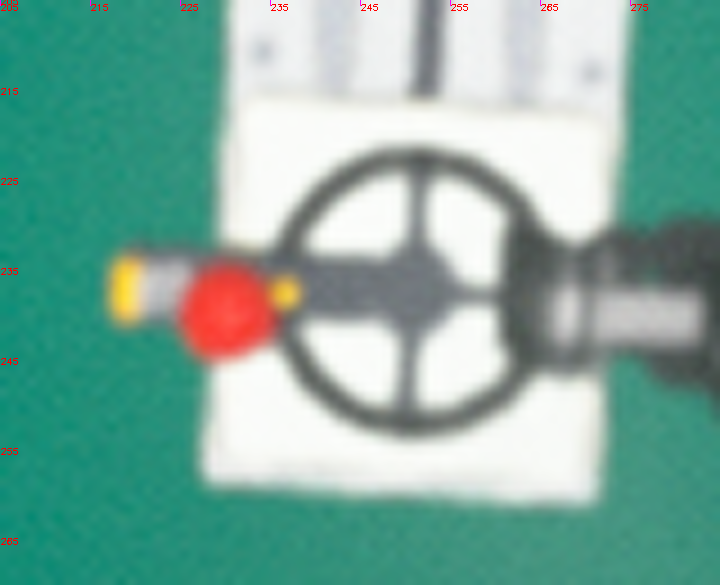

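```bash
cat >> h.py <<'E'
W=np.array([.483,-.1293,0]); RR=.0497; ZC=.125
def cp(phi,r=RR): return W+r*(L*np.cos(phi)+T*np.sin(phi))+Z*ZC
E
python3 - <<'E'
from h import *
yaw=a+np.pi/2
p=np.array([.4860,-.0812,.125])
arm.movep([*p[:2],.2],[np.pi,0,yaw]); arm.move_straight(list(p),v=.2); st()
arm.move_straight(list(p+.030*L),v=.2)
for k in (34,40,45): arm.move_straight(list(p+.001*k*L),v=.1); st(k)
arm.move_straight(list(cp(0)),v=.2); st('back')
arm.gripper_close(60); st('closed')
for n in ['scene','top']: grab(n)
bad=[k for k in range(0,360,20) if arm.ik(list(cp(np.radians(k))),[np.pi,0,yaw]) is None]; print(bad)
E
```

```text
36.78 [ 0.4864 -0.082   0.125 ] F(T,L,Z) [0.  0.2 1. ] w 0.0853
34 37.33 [ 0.4882 -0.048   0.1254] F(T,L,Z) [-0.5 -0.5  1.3] w 0.0853
40 37.58 [ 0.4873 -0.0462  0.125 ] F(T,L,Z) [-0.1 -9.2  3.7] w 0.0855
45 37.83 [ 0.4867 -0.045   0.1248] F(T,L,Z) [ -0.1 -14.9   4.8] w 0.0851
back 38.2 [ 0.4858 -0.0805  0.1249] F(T,L,Z) [-0.7  0.4 -1. ] w 0.085
closed 38.82 [ 0.4861 -0.079   0.1253] F(T,L,Z) [-1.7  0.8  4. ] w 0.0222
[]
```

```bash
python3 - <<'E'
from h import *
for k in range(20,181,20):
    arm.move_straight(list(cp(np.radians(k),.0505)),v=.12); s=st(k)
    f=s['wrist_force']; q=s['eef_pos']-W; print('   act phi',round(np.degrees(np.arctan2(q@T,q@L)),1),'r',round(np.hypot(q@T,q@L),4))
    if np.linalg.norm(f)>25: print('stop');break
for n in ['scene','top']: grab(n)
E
python3 crop.py scene 210 160 100 90 6 pics/s12.png
```

```text
20 39.21 [ 0.5038 -0.0832  0.1252] F(T,L,Z) [0.3 0.8 4. ] w 0.022
   act phi 21.0 r 0.0506
40 39.51 [ 0.5186 -0.0928  0.1253] F(T,L,Z) [1.8 1.2 3.8] w 0.0214
   act phi 40.9 r 0.051
60 39.81 [ 0.529  -0.1068  0.1252] F(T,L,Z) [1.7 1.5 4.3] w 0.022
   act phi 60.6 r 0.0513
80 40.11 [ 0.5336 -0.1238  0.1252] F(T,L,Z) [ 1.  -0.2  5.3] w 0.0217
   act phi 80.5 r 0.0509
100 40.41 [ 0.531  -0.1415  0.1252] F(T,L,Z) [-1.5  0.9  8.9] w 0.0216
   act phi 100.9 r 0.0495
120 40.71 [ 0.5226 -0.1567  0.1252] F(T,L,Z) [-3.8  2.1 11.1] w 0.0219
   act phi 121.4 r 0.0481
140 41.01 [ 0.5103 -0.1682  0.1251] F(T,L,Z) [-4.   4.7 11.3] w 0.0221
   act phi 141.5 r 0.0475
160 41.31 [ 0.4957 -0.1749  0.1252] F(T,L,Z) [-2.7  6.6  9.6] w 0.0217
   act phi 161.2 r 0.0473
180 41.61 [ 0.4798 -0.1765  0.1253] F(T,L,Z) [-0.6  6.6  6.9] w 0.022
   act phi -179.5 r 0.0473
```

View pics/s12.png

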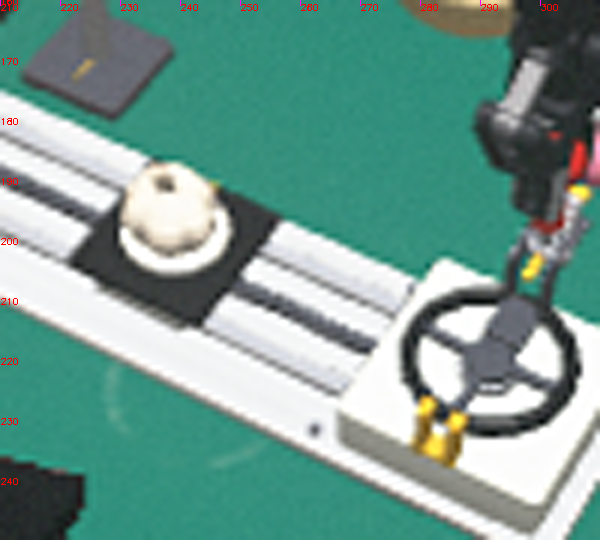

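```bash
sed -i 's/W=np.array(\[.483,-.1293,0\]); RR=.0497/W=np.array([.483,-.1276,0]); RR=.0497/' h.py
python3 - <<'E'
from h import *
for k in range(200,641,20):
    arm.move_straight(list(cp(np.radians(k),.0497)),v=.12); s=arm.state()
    f=s['wrist_force']; q=s['eef_pos']-W
    if k%60==20: st(k); print('   act phi',round(np.degrees(np.arctan2(q@T,q@L)),1),'r',round(np.hypot(q@T,q@L),4))
    if np.linalg.norm(f)>25: print('stop');st(k);break
for n in ['scene','top']: grab(n)
E
python3 crop.py scene 170 130 120 90 6 pics/s13.png;python3 crop.py top 215 90 100 120 5 pics/t13.png
```

```text
200 42.01 [ 0.4637 -0.1718  0.1252] F(T,L,Z) [1.7 6.  4.7] w 0.0218
   act phi -159.7 r 0.0482
260 42.88 [ 0.434  -0.1336  0.1252] F(T,L,Z) [2.2 2.  7.2] w 0.0215
   act phi -100.3 r 0.0493
320 43.76 [ 0.452  -0.0886  0.1251] F(T,L,Z) [-0.   1.5  9.5] w 0.0221
   act phi -41.8 r 0.0498
380 44.63 [ 0.5019 -0.0827  0.1252] F(T,L,Z) [0.6 2.3 8.2] w 0.0219
   act phi 19.5 r 0.0487
440 45.51 [ 0.5323 -0.1228  0.1252] F(T,L,Z) [1.1 0.5 7.4] w 0.0218
   act phi 81.1 r 0.0495
500 46.38 [ 0.5095 -0.1675  0.1251] F(T,L,Z) [-2.7  2.5 12.4] w 0.0221
   act phi 143.1 r 0.0479
560 47.26 [ 0.4629 -0.1717  0.1252] F(T,L,Z) [1.7 5.8 6.7] w 0.0219
   act phi -158.9 r 0.0485
620 48.13 [ 0.4338 -0.1337  0.1252] F(T,L,Z) [2.2 1.  7.5] w 0.0221
   act phi -100.3 r 0.0496
```

View pics/s13.png

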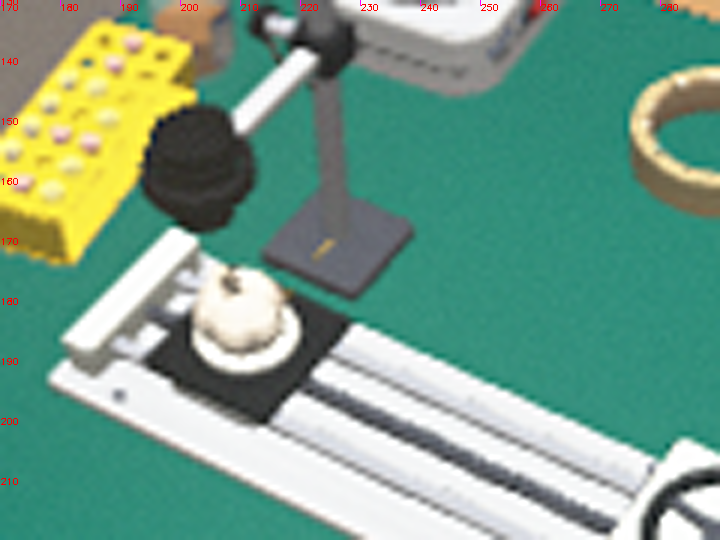

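View pics/t13.png

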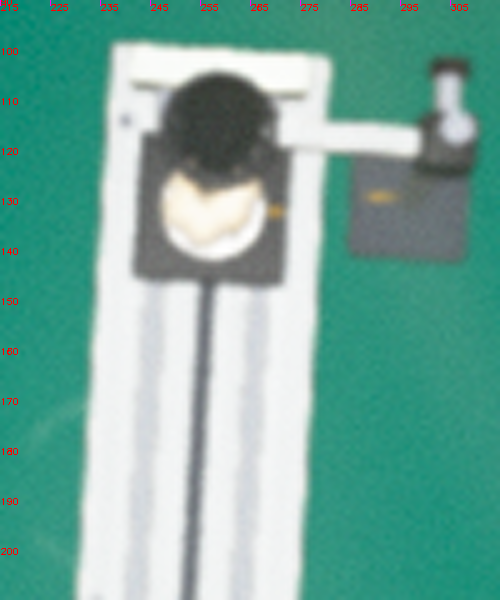

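```bash
cat > view.py <<'E'
from h import *
w=W
for n,box,sb in [('top',(100,132,245,272),None),('scene',(140,172,190,216),None)]:
    d=dict(np.load(n+'.npz')); P=cloud(d); hsv=cv2.cvtColor(d['image'],cv2.COLOR_RGB2HSV); H=hsv[...,0].astype(int);S=hsv[...,1];V=hsv[...,2]
    m=np.zeros(H.shape,bool); m[box[0]:box[1],box[2]:box[3]]=1
    m1=m&(P[...,2]>.154)&(P[...,2]<.17)&(V<110)&(P[...,0]<.79)
    X=atz(d,np.argwhere(m1)[:,::-1],.162); c,r=cv2.minEnclosingCircle(X[:,:2].astype(np.float32)); 
    q=np.array([*c,0])-w; print(n,'eyetop circ',np.round(c,4),round(r,4),'T,L',np.round([q@T,q@L],4),'mean',np.round(((X-w)@T).mean(),4))
    # yellow marks
    y=(abs(H-20)<10)&(S>100)&(V>120)
    k,l,s,cc=cv2.connectedComponentsWithStats(y.astype(np.uint8))
    for i in range(1,k):
        p=P[int(round(cc[i][1])),int(round(cc[i][0]))]
        if s[i,4]<40 and .5<p[0]<.85 and -.3<p[1]<-.1:
            A=atz(d,[cc[i]],.036)[0]-w;B=atz(d,[cc[i]],.008)[0]-w; print('  yel',np.round(cc[i],1),s[i,4],'z',np.round(p[2],4),'T,L@.036',np.round([A@T,A@L],4),'@.008',np.round([B@T,B@L],4))
E
python3 view.py; python3 crop.py top 240 100 75 60 10 pics/t14.png;python3 crop.py scene 185 140 60 60 10 pics/s14.png
```

```text
top eyetop circ [ 0.7566 -0.1463] 0.0195 T,L [ 0.2743 -0.0028] mean 0.2745
  yel [290. 129.] 1 z 0.0133 T,L@.036 [ 0.2695 -0.0834] @.008 [ 0.275  -0.0861]
  yel [269.7 131.7] 3 z 0.0366 T,L@.036 [ 0.2597 -0.0337] @.008 [ 0.2648 -0.0349]
scene eyetop circ [ 0.7525 -0.1429] 0.0223 T,L [0.27   0.0003] mean 0.2704
  yel [223.5 170.5] 2 z 0.0158 T,L@.036 [ 0.2605 -0.0723] @.008 [ 0.2776 -0.0944]
```

View pics/t14.png

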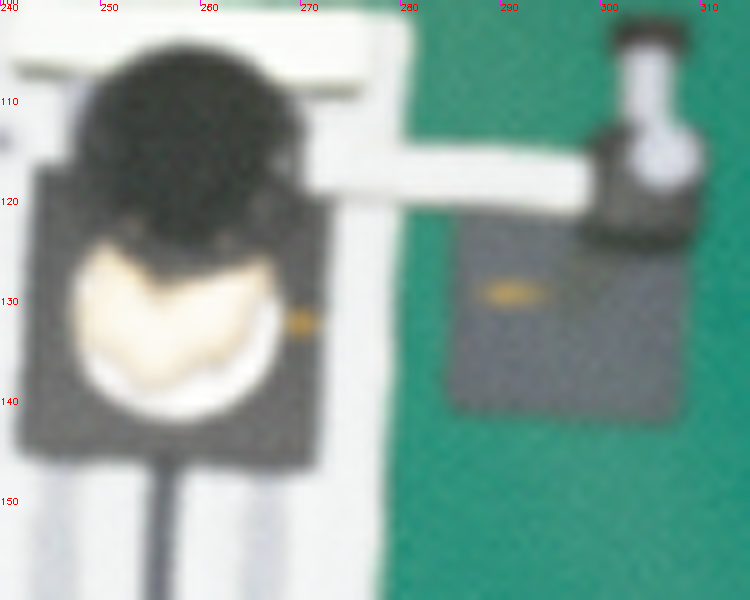

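View pics/s14.png

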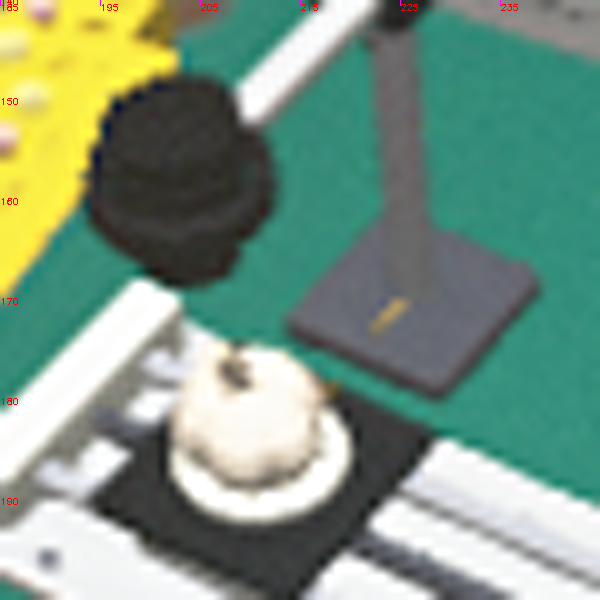

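```bash
python3 crop.py top 240 110 40 45 14 pics/t15.png; python3 - <<'E'
from h import *
im=cv2.imread('pics/t5.png'); c=im[340:490,90:250]; cv2.imwrite('pics/t5c.png',cv2.resize(c,None,fx=4,fy=4,interpolation=cv2.INTER_CUBIC))
hsv=cv2.cvtColor(c,cv2.COLOR_BGR2HSV)
br=(c.min(2)>150); cream=br&(hsv[...,1]>14)
for nm,m in [('all',br),('cream',cream)]:
    n,l,s,cc=cv2.connectedComponentsWithStats(cv2.morphologyEx(m.astype(np.uint8),cv2.MORPH_OPEN,np.ones((5,5))));k=1+np.argmax(s[1:,4])
    (u,v),r=cv2.minEnclosingCircle(np.argwhere(l==k)[:,::-1].astype(np.float32)); print(nm,s[k],cc[k]/5+[90/5+220,340/5+100],(u/5+238,v/5+168),r/5)
d=dict(np.load('top.npz'))
print(proj(d,[.608,-.137,.041]),proj(d,[.608,-.137,.055]),proj(d,[.610,-.137,.055]))
E
```

```text
all [  26   34  110  112 9491] [254.11914445 185.99835634] (254.06984252929686, 185.83139190673828) 11.358807373046876
cream [  27   34  107  103 5237] [253.07469926 184.05518427] (254.1212371826172, 185.41007232666016) 10.868909454345703
[253.69967975 185.26241882] [253.77952407 185.0134455 ] [253.78013027 184.1790817 ]
```

View pics/t5c.png

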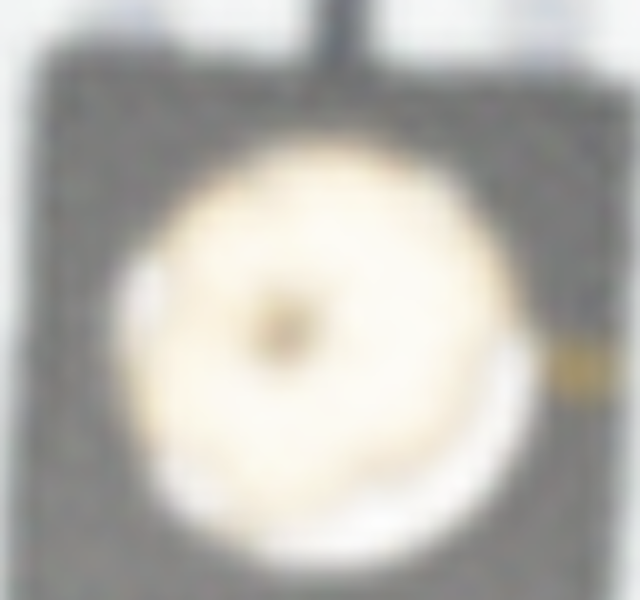

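```bash
python3 - <<'E'
from h import *
for k in (660,680,697):
    arm.move_straight(list(cp(np.radians(k),.0497)),v=.12)
s=st(k); q=s['eef_pos']-W; print(np.degrees(np.arctan2(q@T,q@L)))
for n in ['scene','top']: grab(n)
E
python3 view.py;python3 crop.py top 240 100 75 60 10 pics/t16.png;python3 crop.py scene 185 140 60 60 10 pics/s16.png
```

```text
697 49.38 [ 0.4646 -0.082   0.1251] F(T,L,Z) [-0.9  1.1 10.1] w 0.0216
-25.341326056205492
top eyetop circ [ 0.7567 -0.1463] 0.0195 T,L [ 0.2743 -0.0028] mean 0.2745
  yel [290.5 129. ] 2 z 0.0111 T,L@.036 [ 0.2696 -0.0846] @.008 [ 0.275  -0.0874]
scene eyetop circ [ 0.7525 -0.1429] 0.0223 T,L [0.27   0.0003] mean 0.2704
  yel [223.5 170.5] 2 z 0.0128 T,L@.036 [ 0.2605 -0.0723] @.008 [ 0.2776 -0.0944]
  yel [214.5 177. ] 2 z 0.0376 T,L@.036 [ 0.2683 -0.0362] @.008 [ 0.2857 -0.0569]
```

View pics/t16.png

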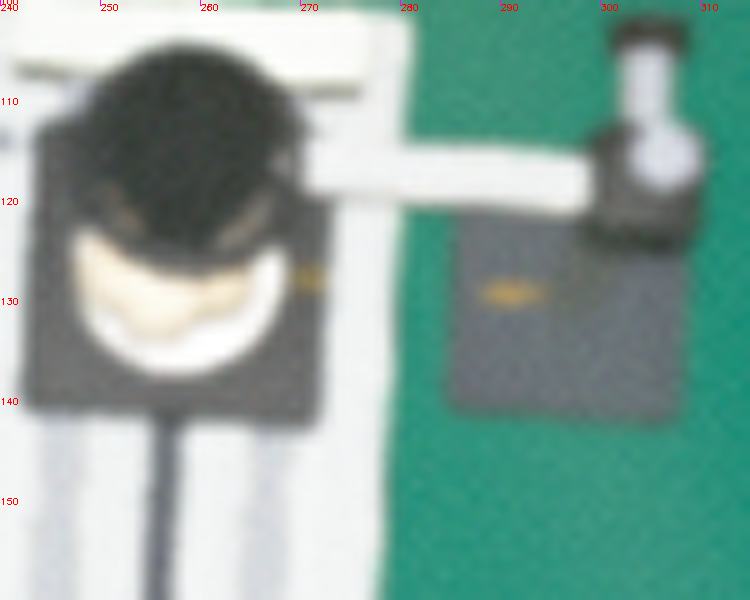

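View pics/s16.png

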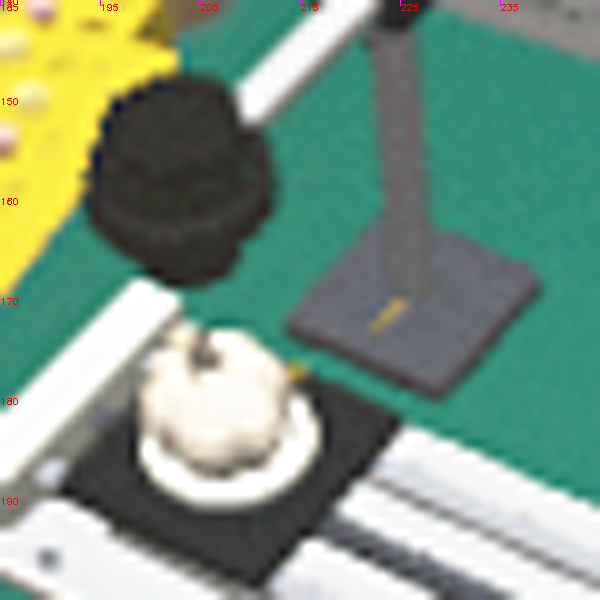

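```bash
cat > marks.py <<'E'
from h import *
def c(d,u0,v0,u1,v1):
    im=d['image'][v0:v1,u0:u1].astype(float); y=np.minimum(im[...,0],im[...,1]*1.3)-im[...,2]; y=np.clip(y-30,0,None)
    v,u=np.mgrid[v0:v1,u0:u1]; return np.array([(u*y).sum(),(v*y).sum()])/y.sum(), y.sum()
for n,b1,b2 in [('top',(268,123,274,132),(285,125,296,134)),('scene',(211,174,218,181),(220,168,228,175))]:
    d=dict(np.load(n+'.npz'))
    for b,z in [(b1,.036),(b2,.010)]:
        p,s=c(d,*b); X=atz(d,[p],z)[0]-W; print(n,np.round(p,2),round(s),np.round([X@T,X@L],4))
E
python3 marks.py
```

```text
top [270.41 127.44] 66 [ 0.2703 -0.0349]
top [290.55 128.85] 171 [ 0.275  -0.0873]
scene [213.82 177.11] 148 [ 0.2698 -0.0348]
scene [223.57 170.71] 131 [ 0.2757 -0.0922]
```

```bash
python3 - <<'E'
from h import *
arm.move_straight(list(cp(np.radians(709),.0497)),v=.06)
s=st(); q=s['eef_pos']-W; print(np.degrees(np.arctan2(q@T,q@L)))
for n in ['scene','top']: grab(n)
E
python3 marks.py
```

```text
49.81 [ 0.4737 -0.0797  0.125 ] F(T,L,Z) [-2.2  1.5 12.7] w 0.0221
-14.296967551580945
top [270.11 126.61] 125 [ 0.2723 -0.0341]
top [290.5  128.83] 169 [ 0.2751 -0.0872]
scene [212.98 177.39] 110 [ 0.2712 -0.0326]
scene [223.61 170.7 ] 135 [ 0.2756 -0.0923]
```

```bash
python3 - <<'E'
from h import *
arm.let_go(); s=st('open'); q=s['eef_pos']
arm.move_straight([q[0],q[1],.215],v=.2)
arm.movep([.45,-.28,.25],[np.pi,0,a+np.pi/2]); st()
for n in ['scene','top']: grab(n)
E
python3 marks.py; python3 crop.py scene 180 140 130 110 6 pics/s17.png;python3 crop.py top 205 100 110 165 4 pics/t17.png
```

```text
open 50.54 [ 0.4762 -0.0784  0.1249] F(T,L,Z) [-0.5 -0.1  0.1] w 0.0854
 51.98 [ 0.4499 -0.278   0.249 ] F(T,L,Z) [-0.8  0.6  0.4] w 0.0855
top [270.13 126.58] 122 [ 0.2724 -0.0341]
top [290.53 128.81] 166 [ 0.2751 -0.0872]
scene [212.96 177.35] 106 [ 0.2714 -0.0327]
scene [223.59 170.72] 136 [ 0.2756 -0.0922]
```

View pics/s17.png

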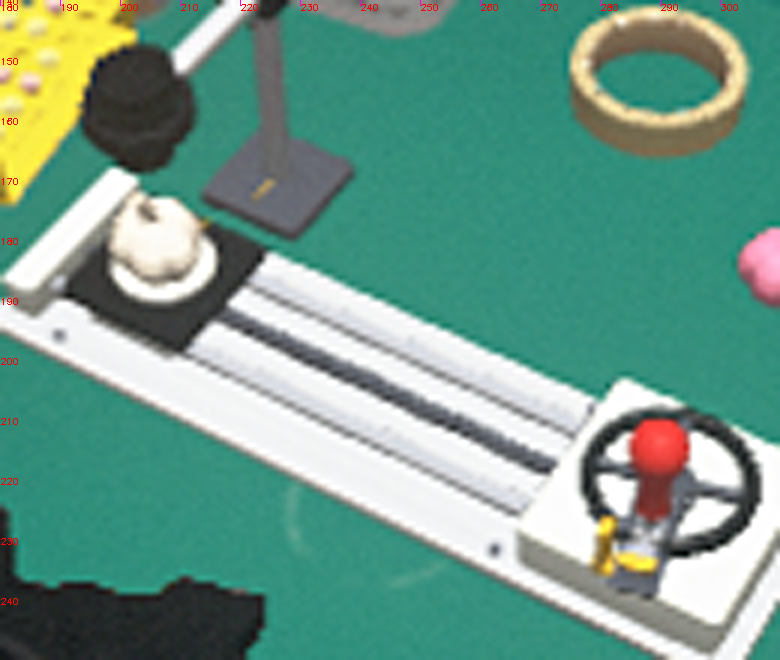

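View pics/t17.png

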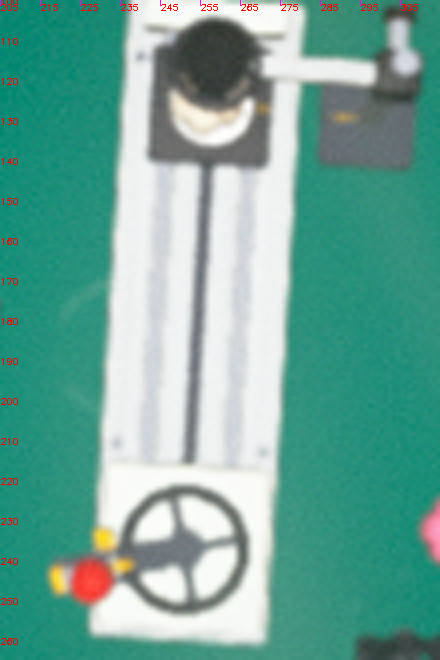

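```bash
python3 - <<'E'
from h import *
d=dict(np.load('top.npz')); hsv=cv2.cvtColor(d['image'],cv2.COLOR_RGB2HSV)
red=((hsv[...,0]<8)|(hsv[...,0]>172))&(hsv[...,1]>140)&(hsv[...,2]>120)
m=np.zeros_like(red); m[225:265,205:245]=1; yx=np.argwhere(m&red); b=atz(d,[yx.mean(0)[::-1]],.136)[0]
t=atz(d,[[219.2,244.5]],.091)[0]; w=np.array([.4836,-.1292,0])
for nm,x in(('ball',b),('tab',t)): v=x-w; print(nm,np.hypot(v[0],v[1]),np.degrees(np.arctan2(v@T,v@L)))
s=dict(np.load('scene.npz'))
# eyepiece top circle silhouette & garlic in scene
im=s['image']; hs=cv2.cvtColor(im,cv2.COLOR_RGB2HSV)
e=np.array([.7525+.0,-.1429]) 
for z in (.162,.112,.092,.055): print(z,proj(s,[*e,z]), proj(s,[.7543,-.1440,z]))
E
python3 crop.py scene 188 140 36 54 14 pics/s18.png
```

```text
ball 0.05159073767590225 -13.807511381562119
tab 0.07327573626999806 -14.209272710273043
0.162 [202.0575025  152.42092137] [201.71485622 151.95941425]
0.112 [204.03882062 165.94950481] [203.7063255  165.48791545]
0.092 [204.79251777 171.07397841] [204.46395628 170.6128292 ]
0.055 [206.13220458 180.15346921] [205.81073247 179.69373378]
```

View pics/s18.png

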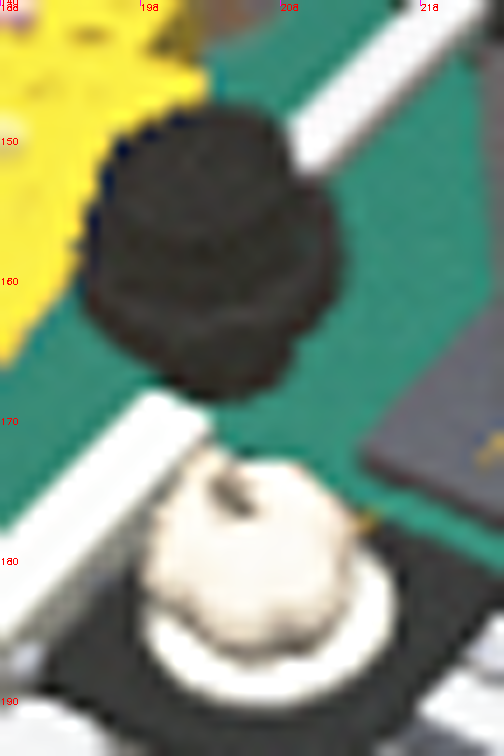

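```bash
python3 -c "
from h import *
arm.job_done(); print(arm.state()['clock'])"
```

```text
the job is handed in; nothing more can be done
the job is handed in; nothing more can be done
```

I finished the job and handed it in at about 52 s on the clock (limit 72 s). The hand-in reports no verdict, so the results below are from my own checks.

- **Garlic:** It stands upright in the saucer. It sits about 2.5 mm towards the far end and 1.5 mm left of the saucer's centre, which is inside the 4 mm of play.
- **Handle:** It was swung up, then pushed against its end stop with about 15 N before any cranking. My first push slipped on the ball, so I did it again with a finger directly behind the ball. In the last picture the ball is 51.6 mm from the wheel's axis, which puts the handle at about 1.6 rad, inside the latched range.
- **Latch evidence disagreed:** Pulling inward with 6–8 N as a test moved the ball several millimetres, instead of stopping it sharply. I pushed it back to the stop afterwards. That it is latched rests on the handle's position and the stiff stop; I never saw the catch snap.
- **Cranking:** I turned the wheel clockwise about 1.97 turns. In the scene camera the garlic's bulb is within about 1 px (2–3 mm) of directly below the eyepiece.
- **Centring cross-check:** The yellow marks on carriage and viewer suggest the saucer is still 2–4 mm short. That roughly matches the garlic's forward offset in the saucer, so I centred the garlic itself. It remains about 1.5 mm off to the left.
- **Bystanders:** I never moved near the vial or the tape. I did not measure them again; the tape looked unmoved in the last picture, and the vial was out of frame.
- **End state:** The gripper was open and clear of everything when I handed in.

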